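Start the light-curing unit

ROBOT

A 6-joint arm with a two-finger parallel gripper is mounted at the origin on a cart in front of the work surface, level with it; the furniture and walls round the work are solid. World frame = base frame: x ahead of the robot, y to its left, z up, the work surface at z = 0. Lengths are in m, angles in rad, forces in N, time in s.
With the tool pointing down it reaches from about 0.325 to 0.85 m from the base axis. Payload 4.4 kg.
Tool frame: the origin (TCP) lies at the very end of the fingers, on their centre line; the grasp point (between the pads) lies 19 mm behind it; z points along the fingers, x is the direction in which the jaws open and shut, and the axes are right-handed (so a half turn about z gives the same grasp; the last joint's range is limited). The gripper opens to 94 mm and grips with 3 to 60 N. Pads are 16 mm wide; open, the fingers measure 119 mm over their backs; the gripper's body (75 mm by 177 mm) begins 78 mm behind the grasp point.
Start: joints at [-1.494, 0.207, 1.542, -0, 1.393, -0.15], TCP at [0.13, -0.56, 0.205] pointing down, gripper open.
Joint ranges: [-2.73, 2.73], [-0.86, 2.22], [0.23, 2.46], [-1.11, 4.25], [0.08, 2.63], [-2.82, 2.82]. Speed limits (rad/s): [2.79, 2.79, 3.14, 3.14, 3.14, 3.14].

INTERFACE

Orientations are given as [roll, pitch, yaw] about the fixed x, y, z axes, in that order (R = Rz(yaw) Ry(pitch) Rx(roll)).
In Python, from rig import bot, eyes, nets gives the robot as it stands.
- The arm moves only by the tool move_arm, never from a script. Its argument "rows" is a list of rows, each a list of 6 numbers: the shift along the world's x, y, z in units of 50 mm (1.0 is 50 mm), then the turn, a rotation vector about the world's x, y, z in units of 8 degrees (1.0 is 8 degrees). In form: [[tx, ty, tz, ax, ay, az], ...]. A call has 1 to 8 rows; each row is the pose to reach, as a shift and turn from the pose commanded when the call began; what a row does not reach only later rows make up. A row lasts 1/10 s, in which the tool goes at most 50 mm and 8.59 degrees, less where a joint would pass 70% of its speed; a pose out of reach is approached as far as the arm can. A call with a gripper value outside its range is refused whole. "hand" is the finger opening in mm, from 0 to 94, set as the call begins (left out, the last holds). The fingers move at their own pace and stop on an object; the grip force is fixed at half the most. Time passes only in rows, so rows that repeat a pose let the fingers close. It gives the time, the measured TCP pose, the force and the opening at its end, in the units of the state.
- bot.state(): the state, without advancing time (a new reading comes with each control period).
- eyes.grab_frame(name): name is "side" or "top" or "wrist"; returns the picture (420x560x3 uint8, red, green, blue); there is no depth.
- eyes.camera_info(name): a dict with "vertical_fov" (degrees; the focal length in pixels is half the picture's height over the tangent of half this angle, whatever the lens; pixels are square), "cx", "cy" (the principal point, pixels), "k1" (the pictures are not rectified: a ray, as slopes to the right and down, at radius r is drawn at 1 + k1 r^2 times it, then the intrinsics apply), "xyz" and "orientation" of the camera in the world; the wrist camera has in their place "T_tool_cam" (4x4, takes a point from camera to tool coordinates, whose origin is the TCP and whose axes are the tool frame's). Camera axes: x right, y down, z forward; pixel columns grow to the right and rows downward; lengths in m; the calibration is good to about 2 mm. A picture is of the moment at which its call begins: read the wrist's pose just before it. camera_info takes no time and is no camera call.
- bot.close_job(): hands the job in, once; it reports no verdict.
Trained networks look in the newest picture that a camera, given by its name, has taken for a name from the list of things; names that differ only in an ending like _2 or _b are one class to them, and where a whole thing is asked for, a point or a joint stands for the part that bears it (a point fixed in the world has none). Each returns a list of dicts, best first, with "confidence" (0 to 1); they miss things now and then, are a little off and sometimes report something else, mostly with a low value. They report only what shows in the picture. A call takes as long as a camera call. They do not tell look-alikes from the thing itself.
- nets.boxes_of(camera, label): "extent" ([left, top, right, bottom] as shares, 0 to 1, of the picture: columns of its width, rows of its height, round what is visible of it).
The state is a dict: "time_s": time; "joint_positions": joint angles; "qvel": joint speeds; "joint_torque": joint torques, N m; "tcp_pos": TCP position; "orientation": TCP orientation; "ft_force": force on the tool from outside, world axes, zero at the start; "moment": the same for the moment, N m; "opening": finger opening in m.
Only numpy, scipy, OpenCV 4.12 (cv2) and the standard library are available. Lean on these libraries where they do the work, as an engineer would, in place of code of your own. Each camera call takes 0.05 s, during which the arm holds its last target.

TASK

The plaster model in the light-curing unit's drawer is ready for a long cure. With the fingertips, gently push the drawer fully home without touching or upsetting the model, then lightly press the long-cure key, the pale key marked with three bars, all the way down, and let it come up again. Do not press the other keys or start the unit with the drawer open, and leave everything else on the bench where it is.

Things in the scene. Friction and masses are not known exactly. Their poses are not given: they have to be found in the camera images.
- curing_unit: light-curing unit fixed to the worktop: white box 210 (x) x 210 (y) x 116 mm high, dark sloping panel with four keys along the front of its top, orange window in the roof behind it, specimen drawer in its front. Origin: centre of its underside; x points away from the operator to its back (front face at x = -105 mm), y to the operator's left, z up. Turned up to 0.22 rad
- drawer (a joint): specimen drawer of the unit: m that it stands out; 0 = fully home, 0.125 = fully out; starts 0.09 to 0.12 out. Pushing it along the unit's +x closes it. Sliding friction about 1.5 N and slight drag, no spring, no latch; it stays where it is left and ends on a hard stop
- drawer_lip (a point): middle of the front face of the grey finger lip (90 wide, 14 high, 18 mm out from the front panel): the foremost face of the drawer, looking to the unit's -x, 64 mm above the worktop; moves with the drawer. With the drawer home it is at x = -134 mm in the unit's frame. The front panel is 132 mm wide, from 17 to 79 mm above the worktop; the space before it is free
- drawer_bed (a point): middle of the drawer's floor, upper face, 22 mm above the worktop, moving with the drawer; axes as the unit's. The floor is 130 mm (x) by 124 mm (y) with a rim 7 mm high at the sides and back
- jaw_model: beige plaster model of a dental arch, 57x68x28 mm, about 140 g, standing loose and upright on the drawer's floor near its middle; origin at the centre of its underside; it slides if the drawer is knocked or jerked
- key_one_top (a point): centre of the top of a round key, 19 mm across, 8 mm proud of the panel, 38 mm from the next: pale grey, one white bar behind it, leftmost key (y = +66 mm from the unit's mid line); a neighbour to be left alone. Panel and key tops lean 0.175 rad to the operator (lower in front); keys move square to the panel. Free above; the roof behind is 15 mm higher
- key_one (a joint): travel of that key in m: 0 = up, 0.004 = fully down. Sprung: begins to move at 1.4 N, fully down at 4.2 N, springs back when let go
- key_two_top (a point): centre of the top of a round key, 19 mm across, 8 mm proud of the panel, 38 mm from the next: pale grey, two white bars behind it, second from the left (y = +28 mm); a neighbour to be left alone. Panel and key tops lean 0.175 rad to the operator (lower in front); keys move square to the panel. Free above; the roof behind is 15 mm higher
- key_two (a joint): travel of that key in m: 0 = up, 0.004 = fully down. Sprung: begins to move at 1.4 N, fully down at 4.2 N, springs back when let go
- key_three_top (a point): centre of the top of a round key, 19 mm across, 8 mm proud of the panel, 38 mm from the next: pale grey, three white bars behind it, third from the left (y = -10 mm), between the two-bar key and the red key; the long-cure key, the one to press. Panel and key tops lean 0.175 rad to the operator (lower in front); keys move square to the panel. Free above; the roof behind is 15 mm higher
- key_three (a joint): travel of that key in m: 0 = up, 0.004 = fully down. Sprung: begins to move at 1.4 N, fully down at 4.2 N, springs back when let go
- key_stop_top (a point): centre of the top of a round key, 19 mm across, 8 mm proud of the panel, 38 mm from the next: red, a red square behind it, rightmost key (y = -48 mm); the stop key, to be left alone. Panel and key tops lean 0.175 rad to the operator (lower in front); keys move square to the panel. Free above; the roof behind is 15 mm higher
- key_stop (a joint): travel of that key in m: 0 = up, 0.004 = fully down. Sprung: begins to move at 1.4 N, fully down at 4.2 N, springs back when let go
- glaze_jar: small porcelain glaze jar with black lid, 41x41x35 mm, loose bystander; origin at the centre of its underside
- liquid_dropper: brown dropper bottle with black teat, 33x34x102 mm, loose bystander; origin at the centre of its underside
- wax_pot_green: low round aluminium dish of green wax, 44x44x20 mm, loose bystander; origin at the centre of its underside
- polish_paste: round white pot with tan lid, 65x65x29 mm, loose bystander; origin at the centre of its underside
- ceramic_brush: thin brush with green handle lying flat, 8x168x8 mm, loose bystander; origin at the centre of its underside, y along the handle
Things that resemble listed ones, but are neither listed nor needed, are in the scene too. What is shaped like the jaw_model but blue is not meant.

How it is judged:
On the way, in this order (a step that is already met when the one before it is completed fails the run):
1. the drawer is fully home with the model in it (value of joint drawer below 0.003 m), for 0.2 s.
2. the three-bar key is pressed down (value of joint key_three above 0.003 m), for 0.1 s.
At the end, for the whole second after the job is handed in: the drawer is home within 4 mm, all four keys are up (within 1 mm), the model stands upright and at rest on the drawer's floor within 34 mm (x) and 24 mm (y) of its middle, and the bystanders are within 10 mm of where they stood (value of joint drawer below 0.004 m and value of joint each of key_three, key_one, key_two, key_stop below 0.001 m and angle between jaw_model's own z axis and vertical below 0.2 rad and linear speed of jaw_model below 0.02 m/s and x of jaw_model in the frame of drawer_bed between -0.034 and 0.034 m and y of jaw_model in the frame of drawer_bed between -0.024 and 0.024 m and distance of each of glaze_jar, liquid_dropper, wax_pot_green, polish_paste, ceramic_brush from where it was at the start of the episode below 0.01 m); the robot touches nothing.
It fails at once if a key other than the three-bar key was pressed (value of joint any of key_one, key_two, key_stop above 0.0015 m).
It fails at once if the key was pressed while the drawer stood open (value of joint key_three above 0.0015 m and value of joint drawer above 0.006 m).
It fails at once if the unit, its drawer or a key was pushed hard (over 40 N) (contact force between the fingers and curing_unit above 40 N).
It fails at once if the model was touched by the fingers, lifted, tipped or thrown from its place in the drawer (contact force between the fingers and jaw_model above 0.5 N or height (world z) of jaw_model above 0.034 m or not (angle between jaw_model's own z axis and vertical below 0.2 rad) or not (x of jaw_model in the frame of drawer_bed below 0.034 m) or not (x of jaw_model in the frame of drawer_bed above -0.034 m) or not (y of jaw_model in the frame of drawer_bed below 0.024 m) or not (y of jaw_model in the frame of drawer_bed above -0.024 m)).
It fails at once if something standing round the unit was moved or lifted (more than 10 mm) (distance of any of glaze_jar, liquid_dropper, wax_pot_green, polish_paste, ceramic_brush from where it was at the start of the episode above 0.01 m).
It also fails if it takes over 45 s, if anything falls off the work surface, if the arm or the gripper's body presses on something with over 40 N, if the wrist force passes 120 N, or if a joint passes its speed limit or range.

## Working session

There is one attempt and no reset: what is moved stays moved. The work goes in short steps, Python scripts to look and compute and a tool call to move; the robot and the scene stay as the last step left them, time stands still between calls to the robot, and variables do not carry over. Pictures are saved under pics/ and viewed, and the job is handed in when it is done.

Besides the shell and the picture viewer there is one more tool, called as a command line: name --pt "numbers of a row" for each row, then --argument value for the rest. move_arm: Moves the arm, as the interface text tells. Its arguments: {"type":"object","properties":{"rows":{"type":"array","items":{"type":"array","items":{"type":"number"}}},"hand":{"type":"number"}},"required":["rows"]}

```bash
ls; mkdir -p pics
python3 - <<'E'
from rig import bot, eyes, nets
import cv2
print(bot.state())
for n in ("side","top"):
    im=eyes.grab_frame(n); cv2.imwrite(f"pics/{n}0.png",im[:,:,::-1]); print(n,eyes.camera_info(n))
    for l in ("curing_unit","drawer_lip","jaw_model","key_three_top","key_stop_top","key_one_top","key_two_top"):
        print(l,[( [round(v*(560,420)[i%2]) for i,v in enumerate(d["extent"])],round(d["confidence"],2)) for d in nets.boxes_of(n,l)][:3])
print(bot.state()["time_s"], eyes.camera_info("wrist"))
E
```

```text
pics
{'time_s': 0.0, 'joint_positions': array([-1.49351455e+00,  2.07420569e-01,  1.54294438e+00, -2.46596224e-05,
        1.39348490e+00, -1.50532238e-01]), 'qvel': array([ 0.00101826,  0.00087462,  0.00054838,  0.00130613, -0.00028623,
        0.00061946]), 'joint_torque': array([ 4.63775941e-04, -3.70874405e+01, -2.81422377e+01,  6.98603690e-02,
        3.60745029e-02, -1.69324376e-04]), 'tcp_pos': array([ 0.12976284, -0.55934077,  0.20429503]), 'orientation': array([-3.14127814e+00,  2.23530718e-03, -1.34297759e+00]), 'ft_force': array([-0.25147221,  0.84112573, -0.26697712]), 'moment': array([ 0.00397775, -0.00851757, -0.01314615]), 'opening': 0.09389795063928039}
side {'vertical_fov': 47.588159480237124, 'cx': 277.1159277882596, 'cy': 215.23684621710512, 'k1': -0.05954374897980284, 'xyz': array([ 0.52633942, -1.04579511,  0.74621158]), 'orientation': array([-2.10961352e+00, -8.59612916e-04, -2.71105777e-02])}
curing_unit [([233, 198, 369, 274], 0.75), ([234, 213, 282, 262], 0.65)]
drawer_lip [([237, 216, 284, 262], 0.67)]
jaw_model [([260, 232, 279, 253], 0.68), ([216, 272, 245
[... 564 characters left out ...]
16, 241, 242], 0.63)]
key_three_top [([296, 178, 302, 186], 0.49), ([391, 200, 408, 217], 0.4)]
key_stop_top [([312, 183, 316, 187], 0.63)]
key_one_top [([266, 174, 271, 186], 0.37)]
key_two_top [([281, 181, 286, 186], 0.45)]
0.8 {'vertical_fov': 66.43295958931182, 'cx': 283.7148029102216, 'cy': 207.08788446557057, 'k1': -0.05163012202602995, 'T_tool_cam': array([[ 9.99999966e-01,  1.70623203e-04, -1.96618998e-04,
         1.08539247e-03],
       [-1.09020602e-04,  9.60325733e-01,  2.78880754e-01,
        -8.22745455e-02],
       [ 2.36401811e-04, -2.78880723e-01,  9.60325719e-01,
        -1.79794981e-01],
       [ 0.00000000e+00,  0.00000000e+00,  0.00000000e+00,
         1.00000000e+00]])}
```

View pics/side0.png

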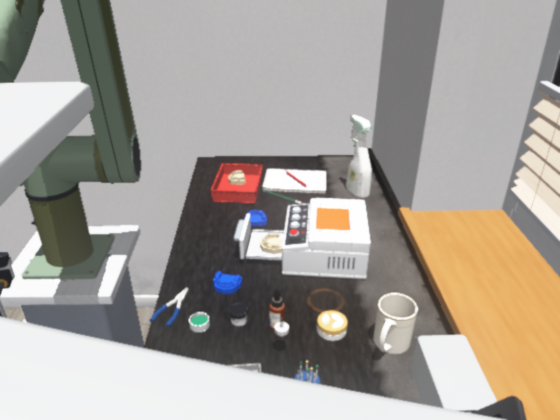

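View pics/top0.png

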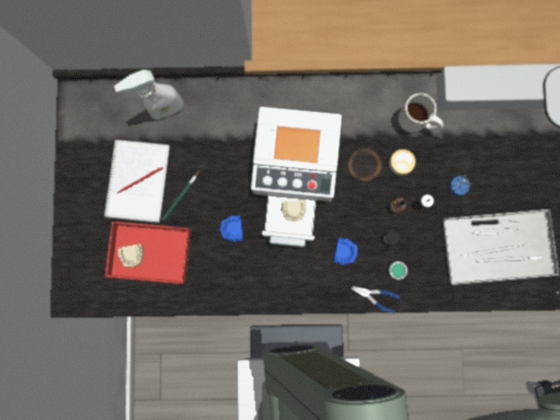

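Run:
```python
import cv2
a=cv2.imread("pics/top0.png"); cv2.imwrite("pics/top0z.png",cv2.resize(a[95:275,200:380],(720,720),interpolation=cv2.INTER_CUBIC)[:600])
a=cv2.imread("pics/top0.png"); cv2.imwrite("pics/top0z.png",cv2.resize(a[95:255,200:400],(750,600),interpolation=cv2.INTER_CUBIC))
```

```text
(no output)
```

View pics/top0z.png

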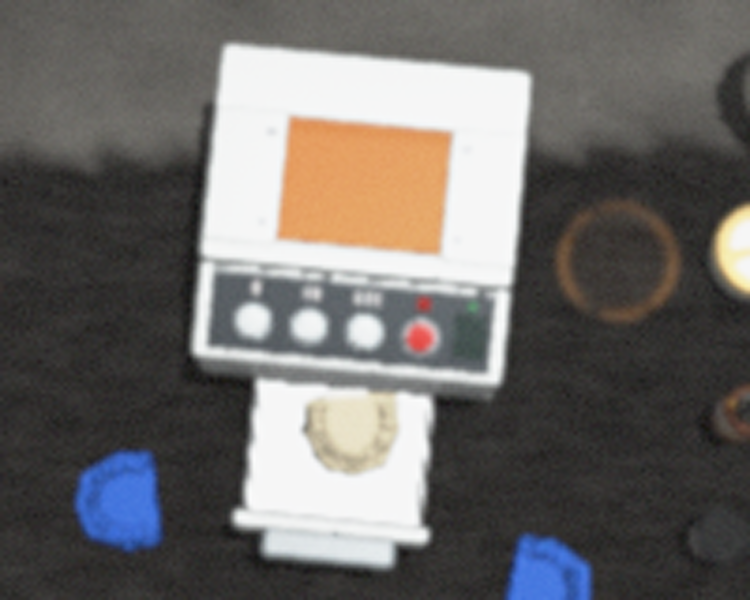

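Top view: the unit is at about (297,150), and the three-bar key (third from the left) is at about (297,183). The lip is at about (288,240), and the beige model on the drawer is at about (293,209). The blue look-alikes stand at (232,229) and (346,251), clear of the push corridor. Next I'll fit the unit's pose.

```bash
cat > h.py <<'E'
import numpy as np
from scipy.spatial.transform import Rotation as R
import math
def cam(ci,T=None):
    f=210/math.tan(math.radians(ci["vertical_fov"])/2)
    if T is None: return f,ci,R.from_euler("xyz",ci["orientation"]).as_matrix(),np.array(ci["xyz"])
    M=T@ci["T_tool_cam"]; return f,ci,M[:3,:3],M[:3,3]
def proj(c,P):
    f,ci,Rm,t=c; q=(np.atleast_2d(P)-t)@Rm; s=q[:,:2]/q[:,2:]; r2=(s**2).sum(1,keepdims=True)
    return s*(1+ci["k1"]*r2)*f+[ci["cx"],ci["cy"]]
def ray(c,uv):
    f,ci,Rm,t=c; d=(np.array(uv,float)-[ci["cx"],ci["cy"]])/f; s=d.copy()
    for _ in range(20): s=d/(1+ci["k1"]*(s@s))
    return Rm@np.append(s,1),t
def onz(c,uv,z):
    d,t=ray(c,uv); return t+d*(z-t[2])/d[2]
def T_tool(st):
    T=np.eye(4);T[:3,:3]=R.from_euler("xyz",st["orientation"]).as_matrix();T[:3,3]=st["tcp_pos"];return T
E
python3 - <<'E'
from rig import eyes
from h import *
c=cam(eyes.camera_info("top"))
z=lambda u,v:(200+u/3.75,95+v/3.75)
for n,p,h in [("k1",(253,321),.1),("k2",(309,326),.1),("k3",(365,331),.1),("ks",(420,337),.1),("roofBL",(222,45),.116),("roofBR",(530,72),.116),("roofFL",(203,259),.116),("roofFR",(512,287),.116),("lipL",(262,560),.071),("lipR",(395,568),.071),("model",(350,430),.045)]:
    print(n,onz(c,z(*p),h).round(4))
E
```

```text
k1 [0.6098 0.069  0.1   ]
k2 [0.6057 0.0312 0.1   ]
k3 [ 0.6015 -0.0065  0.1   ]
ks [ 0.5967 -0.0435  0.1   ]
roofBL [0.797  0.0866 0.116 ]
roofBR [ 0.7738 -0.1214  0.116 ]
roofFL [0.6499 0.1013 0.116 ]
roofFR [ 0.6267 -0.105   0.116 ]
lipL [0.4499 0.0664 0.071 ]
lipR [ 0.4427 -0.0239  0.071 ]
model [0.5406 0.0046 0.045 ]
```

move_arm --pt "0.2 0.4 0.2 0 0 -0.1" --pt "0.6 1.1 0.4 0 0 -0.3" --pt "1.0 1.8 0.6 0 0 -0.5" --pt "1.4 2.5 0.8 0 0 -0.7" --pt "1.8 3.2 0.9 0 0 -0.9" --pt "2.2 3.9 0.9 0 0 -1.1" --pt "2.6 4.6 0.9 0 0 -1.3" --pt "3.0 5.3 0.9 0 0 -1.4" --hand 0

```text
time_s: 1.6
tcp_pos: [0.2804, -0.2938, 0.2508]
orientation: [-3.141, -0.001, -1.54]
ft_force: [-0.4, -0.4, 0.6]
opening: 0.0332
```

move_arm --pt "0.4 0.7 0 0 0 -0.15" --pt "0.8 1.5 0 0 0 -0.3" --pt "1.3 2.3 0 0 0 -0.45" --pt "1.8 3.1 0 0 0 -0.6" --pt "2.3 3.9 0 0 0 -0.75" --pt "2.8 4.9 0 0 0 -0.9" --pt "3.3 5.8 0 0 0 -1.03" --pt "3.6 6.3 0 0 0 -1.03"

```text
time_s: 2.4
tcp_pos: [0.4607, 0.0227, 0.2508]
orientation: [-3.141, 0.0, -1.68]
ft_force: [-0.1, -0.9, 0.4]
opening: 0.0004
```

Run:
```python
from rig import bot, eyes, nets
import cv2,pickle
s=bot.state(); print(s)
im=eyes.grab_frame("wrist"); cv2.imwrite("pics/w1.png",im[:,:,::-1])
s2=bot.state(); pickle.dump((s,s2),open("w1.pkl","wb")); print(s2["tcp_pos"],s2["time_s"])
```

```text
{'time_s': 2.4, 'joint_positions': array([-1.39192006e-01, -7.68205606e-02,  1.74812421e+00,  4.88969840e-04,
        1.46927197e+00,  1.54112718e+00]), 'qvel': array([ 0.749479  ,  0.43954274, -0.39972727, -0.02141554, -0.03907183,
        0.73916812]), 'joint_torque': array([ -1.57594766, -27.69321084, -27.57567286,   0.26918951,
         0.05623487,  -0.43628421]), 'tcp_pos': array([0.46066642, 0.02267132, 0.25076924]), 'orientation': array([-3.14056165e+00,  4.56118374e-04, -1.68036826e+00]), 'ft_force': array([-0.08055967, -0.94021366,  0.40378621]), 'moment': array([ 0.00529264, -0.01806702, -0.03503125]), 'opening': 0.0003744912032485287}
[0.46255107 0.02620389 0.25075916] 2.45
```

View pics/w1.png

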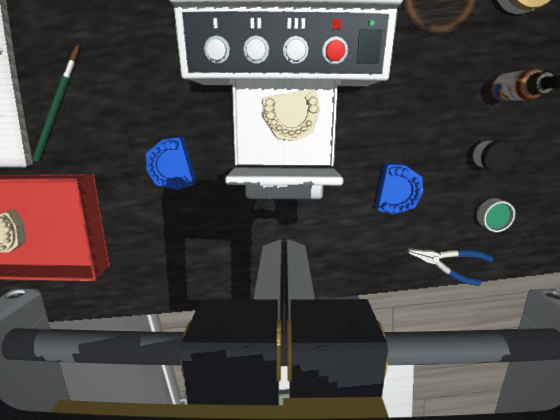

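The wrist view shows the keys at about (216,50), (256,49), (296,49) and (335,50), the last one red. The lip is at (246–322, 190), and the fingers are closed. The arm was still settling when I took it, so I'll grab a still frame and detect the keys accurately.

Run:
```python
from rig import bot, eyes, nets
from h import *
import cv2,pickle
s=bot.state(); im=eyes.grab_frame("wrist"); cv2.imwrite("pics/w2.png",im[:,:,::-1]); print(s["tcp_pos"],s["orientation"],s["time_s"],s["qvel"].round(3))
pickle.dump(s,open("w2.pkl","wb"))
c=cam(eyes.camera_info("wrist"),T_tool(s))
cv2.imwrite("pics/w2z.png",cv2.resize(im[0:210,170:400,::-1],(657,600),interpolation=cv2.INTER_CUBIC))
from scipy.optimize import least_squares
g=cv2.cvtColor(im,cv2.COLOR_RGB2GRAY)
ci=cv2.HoughCircles(g[25:75,190:360],cv2.HOUGH_GRADIENT_ALT,1,20,param1=150,param2=0.6,minRadius=8,maxRadius=20)
print(ci+np.array([190,25,0]) if ci is not None else None)
for n,l in [("k3",(296,49))]:print(onz(c,l,.1))
```

```text
[0.46255107 0.02620389 0.25075916] [-3.13906939  0.00459537 -1.67697564] 2.45 [-0.086 -0.046  0.05  -0.064  0.042 -0.146]
[[[340.          52.          12.06092644]
  [301.          51.          11.63813305]
  [261.          50.          11.94874573]
  [220.          51.          12.17986012]]]
[ 6.03833539e-01 -5.55148567e-04  1.00000000e-01]
```

View pics/w2z.png

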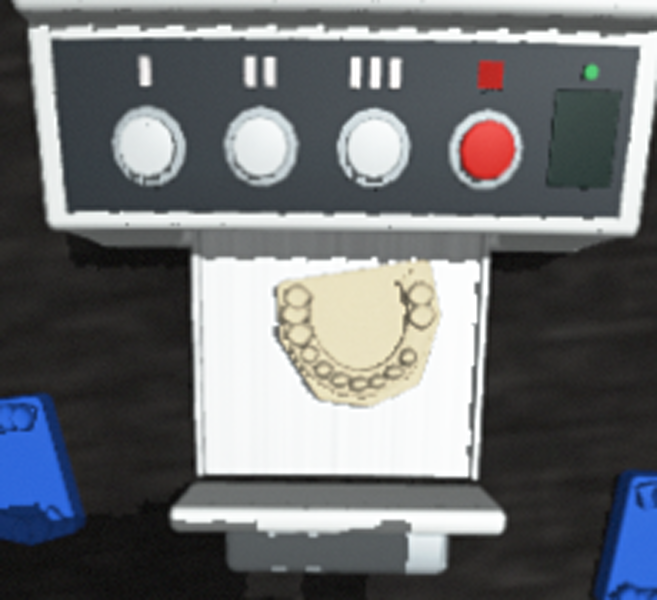

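Run:
```python
from rig import bot, eyes
from h import *
import pickle
from scipy.optimize import least_squares
s=pickle.load(open("w2.pkl","rb"))
cw=cam(eyes.camera_info("wrist"),T_tool(s)); ct=cam(eyes.camera_info("top"))
zt=lambda u,v:(200+u/3.75,95+v/3.75); zw=lambda u,v:(170+u/2.857,v/2.857)
K=[.066,.028,-.010,-.048]
mt=[zt(*p) for p in [(253,321),(309,326),(365,331),(420,337)]]; mw=[zw(*p) for p in [(147,146),(261,146),(373,146),(488,149)]]
roof=[zt(222,45),zt(530,72)]
lt=[zt(262,560),zt(395,568)]; lw=[zw(228,560),zw(447,562)]
def W(p,L):
    L=np.atleast_2d(L); c,sn=np.cos(p[2]),np.sin(p[2])
    return np.c_[p[0]+c*L[:,0]-sn*L[:,1],p[1]+sn*L[:,0]+c*L[:,1],L[:,2]]
def res(p,parts=False):
    kx,kz,d=p[3:]
    k=W(p,[[kx,y,kz] for y in K]); l=W(p,[[-.134-d,.045,.071],[-.134-d,-.045,.071]])
    r=W(p,[[.105,.105,.116],[.105,-.105,.116]])
    a=[proj(ct,k)-mt,proj(cw,k)-mw,proj(ct,r)-roof,proj(ct,l)-lt,proj(cw,l)-lw]
    if parts: return [x.round(1).tolist() for x in a]
    return np.concatenate([x.ravel() for x in a])
o=least_squares(res,[.681,-.0056,-.112,-.079,.1,.102],loss="soft_l1")
print(o.x.round(4)); print(*res(o.x,True),sep="\n")
p=o.x
print("k3",W(p,[p[3],-.010,p[4]]),"lip",W(p,[-.134-p[5],0,.064]),"liphome",W(p,[-.134,0,.064]))
pickle.dump(p,open("fit.pkl","wb"))
```

```text
[ 0.6812 -0.0045 -0.1158 -0.0792  0.099   0.0958]
[[-0.5, -0.0], [-0.5, 0.0], [-0.5, 0.1], [-0.2, -0.0]]
[[0.3, -0.2], [0.0, -0.1], [0.6, 0.3], [0.1, -0.1]]
[[-0.4, -0.2], [-0.2, 0.2]]
[[-0.2, -3.3], [-0.5, -2.0]]
[[-0.4, 0.4], [0.7, 0.6]]
k3 [[ 0.60136799 -0.00528318  0.09901262]] lip [[0.45300139 0.02204576 0.064     ]] liphome [[0.54812202 0.0109791  0.064     ]]
```

move_arm --pt "-0.5 0 0 0 0 0" --pt "-1.0 0 -0.4 0 0 0" --pt "-1.0 0 -1.1 0 0 -0.07" --pt "-1.0 0 -1.8 0 0 -0.07" --pt "-1.0 0 -2.6 0 0 -0.07" --pt "-1.0 0 -3.3 0 0 -0.07" --pt "-1.0 0 -3.8 0 0 -0.07" --pt "-1.0 0 -3.9 0 0 -0.07"

```text
time_s: 3.3
tcp_pos: [0.4064, 0.0195, 0.0527]
orientation: [3.135, -0.0, -1.693]
ft_force: [-0.0, -0.5, 0.6]
opening: -0.0002
```

Run:
```python
from rig import bot, eyes
import cv2
for n in ("wrist","side"):
    im=eyes.grab_frame(n); cv2.imwrite(f"pics/{n}3.png",im[:,:,::-1])
    if n=="side": cv2.imwrite("pics/side3z.png",cv2.resize(im[180:300,200:380,::-1],(720,480),interpolation=cv2.INTER_CUBIC))
s=bot.state();print(s["tcp_pos"],s["orientation"],s["ft_force"],s["time_s"])
```

```text
[0.40913299 0.01932853 0.05513504] [ 3.13982986e+00 -1.51655630e-04 -1.69287686e+00] [ 0.14062761 -0.40689811 -0.49186698] 3.4
```

View pics/wrist3.png

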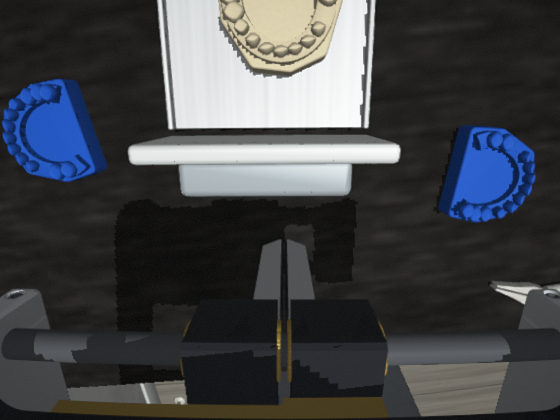

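View pics/side3z.png

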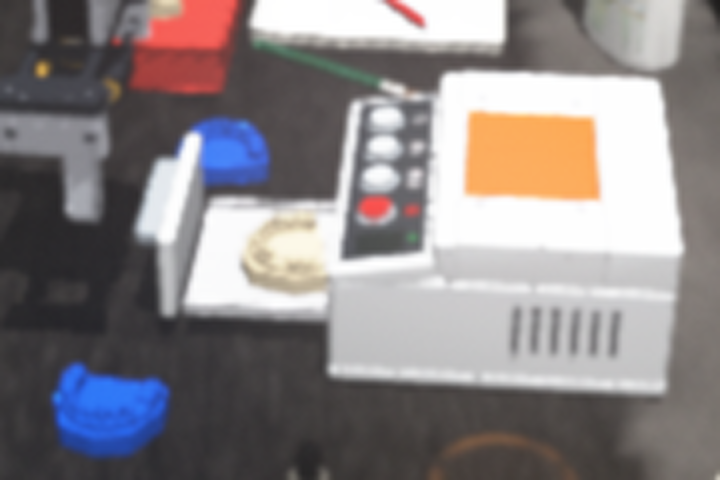

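The fingertips are about 8 mm right of the lip's middle and about 30 mm in front of it. I'll centre them, then approach slowly.

move_arm --pt "0.05 0.1 0 0 0 0" --pt "0.12 0.15 0 0 0 0" --pt "0.2 0.14 0 0 0 0" --pt "0.28 0.13 0 0 0 0" --pt "0.34 0.12 0 0 0 0" --pt "0.4 0.115 0 0 0 0" --pt "0.44 0.11 0 0 0 0" --pt "0.48 0.105 0 0 0 0"

```text
time_s: 4.2
tcp_pos: [0.4339, 0.0251, 0.0553]
orientation: [3.141, -0.0, -1.692]
ft_force: [0.3, 0.5, -0.1]
opening: 0.001
```

move_arm --pt "0.03 -0.003 0 0 0 0" --pt "0.07 -0.008 0 0 0 0" --pt "0.12 -0.014 0 0 0 0" --pt "0.17 -0.02 0 0 0 0" --pt "0.23 -0.027 0 0 0 0" --pt "0.29 -0.034 0 0 0 0" --pt "0.35 -0.041 0 0 0 0" --pt "0.41 -0.048 0 0 0 0"

```text
time_s: 5.0
tcp_pos: [0.4544, 0.0227, 0.0553]
orientation: [3.141, -0.0, -1.692]
ft_force: [-1.4, 0.2, -0.1]
opening: 0.0003
```

Run:
```python
from rig import bot, eyes
import cv2
for n in ("wrist",):
    im=eyes.grab_frame(n); cv2.imwrite(f"pics/{n}4.png",im[:,:,::-1])
s=bot.state();print(s["tcp_pos"],s["orientation"],s["ft_force"],s["time_s"])
```

```text
[0.45511509 0.02259284 0.05546024] [-3.14093993e+00  2.73529075e-05 -1.69213690e+00] [-0.88846628 -0.35105207 -1.03902608] 5.05
```

View pics/wrist4.png

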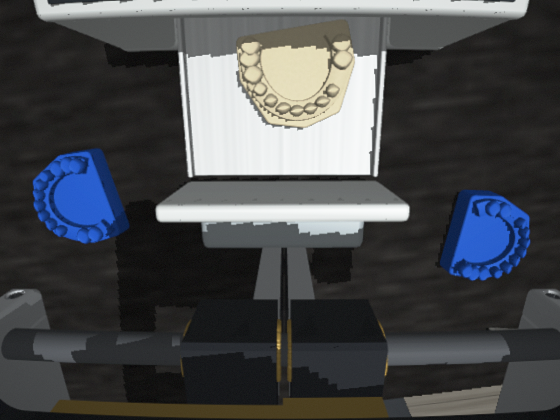

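The fingertips are touching the lip, centred on it (tips at column 285, lip spans 203–362). The model hasn't moved. I'll keep pushing gently.

move_arm --pt "0.05 -0.006 0 0 0 0" --pt "0.11 -0.013 0 0 0 0" --pt "0.18 -0.021 0 0 0 0" --pt "0.25 -0.029 0 0 0 0" --pt "0.32 -0.037 0 0 0 0" --pt "0.39 -0.045 0 0 0 0" --pt "0.46 -0.054 0 0 0 0" --pt "0.53 -0.062 0 0 0 0"

```text
time_s: 5.85
tcp_pos: [0.4811, 0.0195, 0.0554]
orientation: [3.142, -0.0, -1.692]
ft_force: [-1.9, -1.1, -0.4]
opening: 0.0004
```

move_arm --pt "0.07 -0.008 0 0 0 0" --pt "0.14 -0.016 0 0 0 0" --pt "0.21 -0.024 0 0 0 0" --pt "0.28 -0.033 0 0 0 0" --pt "0.35 -0.041 0 0 0 0" --pt "0.42 -0.049 0 0 0 0" --pt "0.49 -0.057 0 0 0 0" --pt "0.55 -0.064 0 0 0 0"

```text
time_s: 6.65
tcp_pos: [0.5087, 0.0163, 0.0554]
orientation: [-3.142, -0.0, -1.692]
ft_force: [-2.1, -1.4, -0.6]
opening: 0.0002
```

Run:
```python
from rig import bot, eyes
import cv2
for n in ("wrist",):
    im=eyes.grab_frame(n); cv2.imwrite(f"pics/{n}5.png",im[:,:,::-1])
s=bot.state();print(s["tcp_pos"],s["orientation"],s["ft_force"],s["time_s"])
x,y=s["tcp_pos"][:2]; print((x-.6812)*.9933-(y+.0045)*.1156)
```

```text
[0.5093155  0.01629939 0.05557389] [-3.14052411e+00  1.41700376e-04 -1.69218915e+00] [-0.62787121 -0.18151689 -0.12698478] 6.7
-0.17313728256386357
```

View pics/wrist5.png

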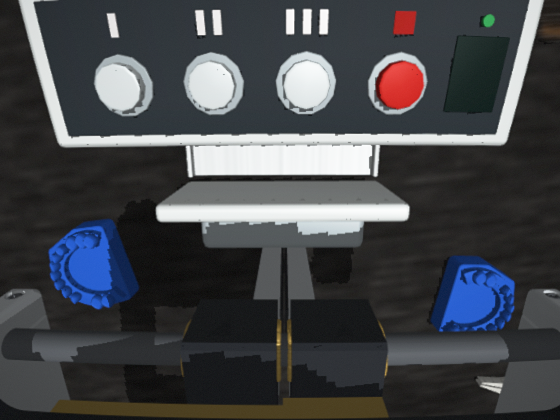

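move_arm --pt "0.06 -0.007 0 0 0 0" --pt "0.12 -0.014 0 0 0 0" --pt "0.18 -0.021 0 0 0 0" --pt "0.24 -0.028 0 0 0 0" --pt "0.29 -0.034 0 0 0 0" --pt "0.34 -0.04 0 0 0 0" --pt "0.38 -0.044 0 0 0 0" --pt "0.42 -0.049 0 0 0 0"

```text
time_s: 7.5
tcp_pos: [0.5296, 0.014, 0.0555]
orientation: [-3.141, 0.0, -1.692]
ft_force: [-0.8, -0.0, 0.6]
opening: 0.0003
```

move_arm --pt "0.03 -0.003 0 0 0 0" --pt "0.06 -0.007 0 0 0 0" --pt "0.08 -0.009 0 0 0 0" --pt "0.1 -0.012 0 0 0 0" --pt "0.12 -0.014 0 0 0 0" --pt "0.14 -0.016 0 0 0 0"

```text
time_s: 8.1
tcp_pos: [0.5364, 0.0132, 0.0555]
orientation: [-3.142, 0.0, -1.692]
ft_force: [-1.2, 0.6, 0.6]
opening: 0.0004
```

Run:
```python
from rig import bot, eyes
import cv2
for n in ("wrist",):
    im=eyes.grab_frame(n); cv2.imwrite(f"pics/{n}6.png",im[:,:,::-1])
s=bot.state();print(s["tcp_pos"],s["orientation"],s["ft_force"],s["time_s"])
x,y=s["tcp_pos"][:2]; print((x-.6812)*.9933-(y+.0045)*.1156)
```

```text
[0.53663781 0.01310716 0.05547889] [-3.14122029e+00  1.82902036e-05 -1.69208343e+00] [-1.63509179  0.27383278 -0.27067843] 8.15
-0.14562900871973705
```

View pics/wrist6.png

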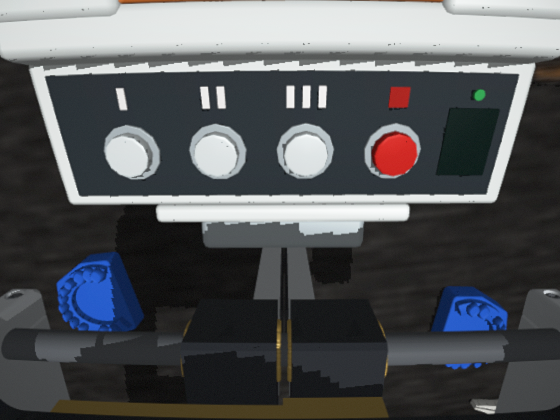

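Nearly home. I'll creep in at 1 mm per row until the force rises.

move_arm --pt "0.02 -0.002 0 0 0 0" --pt "0.04 -0.005 0 0 0 0" --pt "0.06 -0.007 0 0 0 0"

```text
time_s: 8.45
tcp_pos: [0.5387, 0.0129, 0.0553]
orientation: [3.14, -0.0, -1.692]
ft_force: [-3.8, 0.8, 2.1]
opening: 0.0005
```

move_arm --pt "0.02 -0.002 0 0 0 0" --pt "0.04 -0.005 0 0 0 0"

```text
time_s: 8.65
tcp_pos: [0.5388, 0.0129, 0.0551]
orientation: [3.135, -0.0, -1.692]
ft_force: [-9.8, -0.1, 7.3]
opening: 0.0004
```

The TCP stopped at x = 0.5388 while the force rose to about 10 N, so the drawer is on its hard stop. I'll hold briefly, back off and lift.

move_arm --pt "0 0 0 0 0 0" --pt "0 0 0 0 0 0" --pt "-0.05 0.006 0 0 0 0" --pt "-0.12 0.014 0 0 0 0" --pt "-0.25 0.03 0 0 0 0" --pt "-0.5 0.06 0 0 0 0" --pt "-0.7 0.08 0.2 0 0 0" --pt "-0.7 0.08 0.8 0 0 0"

```text
time_s: 9.45
tcp_pos: [0.5018, 0.0172, 0.0926]
orientation: [3.133, 0.0, -1.692]
ft_force: [0.9, -0.8, -1.1]
opening: 0.0006
```

move_arm --pt "0 0 0.7 0 0 0" --pt "0 0 1.4 0 0 0" --pt "0 0 1.7 0 0 0" --pt "0 0 1.8 0 0 0" --pt "0 0 1.8 0 0 0"

```text
time_s: 9.95
tcp_pos: [0.5067, 0.0165, 0.186]
orientation: [-3.14, -0.0, -1.692]
ft_force: [0.2, 0.4, -0.2]
opening: 0.0006
```

Run:
```python
from rig import bot, eyes
from h import *
import cv2
s=bot.state();print(s["tcp_pos"],s["orientation"],s["ft_force"],s["time_s"])
im=eyes.grab_frame("wrist"); cv2.imwrite("pics/wrist7.png",im[:,:,::-1])
im2=eyes.grab_frame("side"); cv2.imwrite("pics/side7z.png",cv2.resize(im2[180:300,200:380,::-1],(720,480),interpolation=cv2.INTER_CUBIC))
c=cam(eyes.camera_info("wrist"),T_tool(s))
g=cv2.cvtColor(im,cv2.COLOR_RGB2GRAY)
import pickle; p=pickle.load(open("fit.pkl","rb")); ca,sa=np.cos(p[2]),np.sin(p[2])
for y in (.066,.028,-.010,-.048):
    P=[p[0]+ca*p[3]-sa*y,p[1]+sa*p[3]+ca*y,p[4]]; print(np.round(P,4),proj(c,P))
```

```text
[0.50668361 0.01649105 0.18596113] [-3.13978987e+00 -3.83601666e-05 -1.69202858e+00] [ 0.19057176  0.42860522 -0.20160796] 9.95
[0.6102 0.0702 0.099 ] [[200.06520251  97.20952276]]
[0.6058 0.0325 0.099 ] [[247.71734427  96.61789669]]
[ 0.6014 -0.0053  0.099 ] [[295.65490868  96.28493076]]
[ 0.597 -0.043  0.099] [[343.5395261  96.2130993]]
```

View pics/wrist7.png

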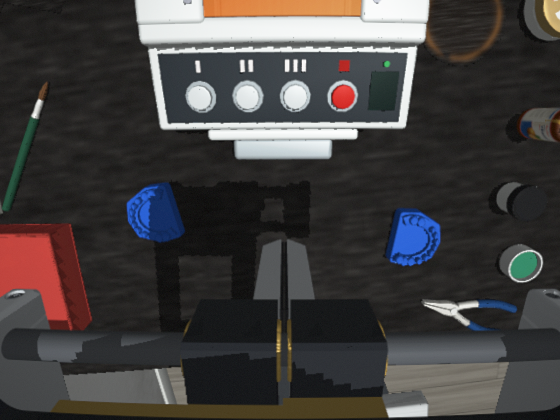

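View pics/side7z.png

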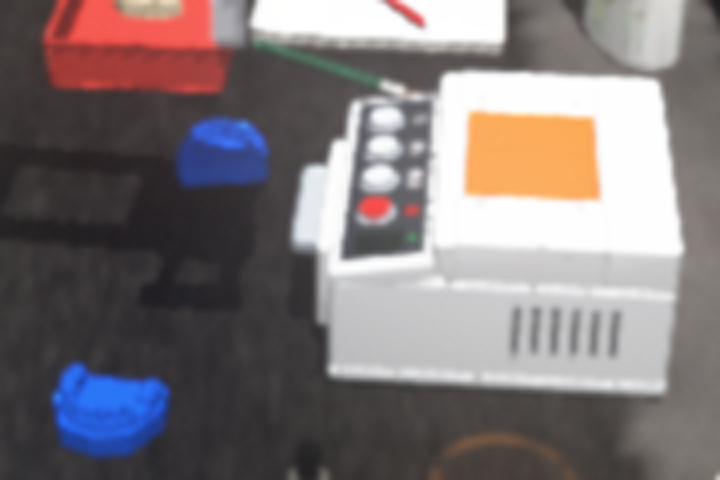

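The drawer panel is flush. The projected key positions match the picture within about 1 px: three-bar key at (296,96), red key at (343,96). Now I'll check the lip edge numerically and move above the three-bar key with the tool tilted square to the panel.

```bash
python3 - <<'E'
from rig import bot, eyes
from h import *
import pickle
p=pickle.load(open("fit.pkl","rb")); ca,sa=np.cos(p[2]),np.sin(p[2])
c=cam(eyes.camera_info("wrist"),T_tool(bot.state()))
for d in (0,.003,.006):
  for z in (.071,.057):
    print(d,z,[proj(c,[p[0]+ca*(-.134-d)-sa*y,p[1]+sa*(-.134-d)+ca*y,z])[0].round(1) for y in(.045,-.045)])
E
python3 -c "
import cv2;a=cv2.imread('pics/wrist7.png');g=cv2.cvtColor(a,6);print(g[120:168,270].tolist())"
```

```text
0 0.071 [array([234.2, 159.1]), array([332.8, 158.6])]
0 0.057 [array([236.4, 157.1]), array([330.6, 156.6])]
0.003 0.071 [array([234.4, 162.4]), array([332.7, 161.9])]
0.003 0.057 [array([236.5, 160.2]), array([330.5, 159.7])]
0.006 0.071 [array([234.5, 165.6]), array([332.6, 165.1])]
0.006 0.057 [array([236.7, 163.3]), array([330.4, 162.9])]
[55, 78, 167, 240, 239, 236, 228, 196, 162, 194, 237, 248, 251, 248, 245, 243, 239, 230, 206, 169, 173, 214, 229, 227, 224, 221, 217, 215, 214, 212, 209, 208, 205, 204, 202, 197, 183, 166, 134, 72, 40, 36, 37, 37, 34, 36, 34, 34]
```

move_arm --pt "0.2 -0.05 -0.05 -0.02 -0.2 0" --pt "0.5 -0.12 -0.2 -0.05 -0.4 0" --pt "0.9 -0.22 -0.4 -0.07 -0.6 0" --pt "1.3 -0.31 -0.6 -0.1 -0.8 0" --pt "1.6 -0.38 -0.8 -0.12 -1.0 0" --pt "1.76 -0.42 -0.95 -0.145 -1.245 0" --pt "1.76 -0.42 -0.95 -0.145 -1.245 0" --pt "1.76 -0.42 -0.95 -0.145 -1.245 0"

```text
time_s: 10.85
tcp_pos: [0.593, -0.0042, 0.1363]
orientation: [-2.97, 0.001, -1.692]
ft_force: [-0.4, -0.5, -0.0]
opening: 0.0002
```

Run:
```python
from rig import bot, eyes
from h import *
import cv2
s=bot.state();T=T_tool(s);print(s["tcp_pos"],T[:3,2],s["ft_force"],s["time_s"])
im=eyes.grab_frame("wrist"); cv2.imwrite("pics/wrist8.png",im[:,:,::-1])
k=np.array([.6014,-.0053,.099]);n=np.array([-.1729,.0201,.985]);d=s["tcp_pos"]-k;h=d@n
print("height",h,"lateral",d-h*n)
```

```text
[ 0.59297355 -0.00424059  0.1363041 ] [ 0.1692346  -0.01952225 -0.98538243] [-0.3885806  -0.53739914 -0.04505745] 10.85
height 0.03822276538406791 lateral [-0.00181774  0.00029113 -0.00034532]
```

View pics/wrist8.png

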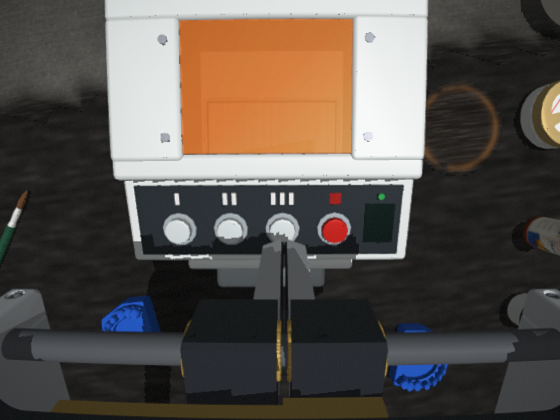

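The lip edge is at row 158.5, which puts the drawer at 0. The fingertips line up with the three-bar key, so I'll descend along the panel normal.

move_arm --pt "0.04 -0.005 -0.08 0 0 0" --pt "0.07 -0.009 -0.2 0 0 0" --pt "0.1 -0.013 -0.36 0 0 0" --pt "0.12 -0.016 -0.48 0 0 0" --pt "0.134 -0.018 -0.56 0 0 0" --pt "0.139 -0.018 -0.59 0 0 0" --pt "0.139 -0.018 -0.59 0 0 0"

```text
time_s: 11.6
tcp_pos: [0.6011, -0.0053, 0.1081]
orientation: [-2.967, 0.001, -1.692]
ft_force: [-0.1, 0.2, 0.1]
opening: 0.0008
```

move_arm --pt "0.003 0 -0.02 0 0 0" --pt "0.007 -0.001 -0.04 0 0 0" --pt "0.011 -0.001 -0.06 0 0 0" --pt "0.014 -0.002 -0.08 0 0 0" --pt "0.017 -0.002 -0.1 0 0 0" --pt "0.021 -0.002 -0.12 0 0 0"

```text
time_s: 12.2
tcp_pos: [0.6023, -0.0054, 0.1024]
orientation: [-2.967, 0.001, -1.692]
ft_force: [0.6, 0.8, 0.3]
opening: 0.0007
```

```bash
cat > k.py <<'E'
from rig import bot
from h import *
s=bot.state()
k=np.array([.6014,-.0053,.099]);n=np.array([-.1729,.0201,.985]);d=s["tcp_pos"]-k;h=d@n
print(s["time_s"],s["ft_force"],"height",h,"lateral",d-h*n)
E
python3 k.py
```

```text
12.2 [0.63528206 0.79459014 0.25067667] height 0.0031733594567048998 lateral [ 0.00148847 -0.00021098  0.00026389]
```

move_arm --pt "0.003 0 -0.02 0 0 0" --pt "0.007 -0.001 -0.04 0 0 0" --pt "0.011 -0.001 -0.06 0 0 0" --pt "0.014 -0.002 -0.08 0 0 0"

```text
time_s: 12.6
tcp_pos: [0.603, -0.0055, 0.0987]
orientation: [-2.967, 0.001, -1.692]
ft_force: [-1.7, -0.8, 2.1]
opening: 0.0004
```

move_arm --pt "0.003 0 -0.02 0 0 0" --pt "0.007 -0.001 -0.04 0 0 0"

```text
time_s: 12.8
tcp_pos: [0.6033, -0.0055, 0.097]
orientation: [-2.967, 0.001, -1.692]
ft_force: [-5.9, 1.4, 11.6]
opening: 0.0005
```

```bash
python3 k.py
```

```text
12.8 [-5.85744857  1.3917691  11.64233283] height -0.002281198755759678 lateral [ 0.00155032 -0.00018474  0.00027711]
```

```bash
python3 - <<'E'
from rig import bot, eyes
import cv2
im2=eyes.grab_frame("side"); cv2.imwrite("pics/side9z.png",cv2.resize(im2[180:290,235:375,::-1],(763,600),interpolation=cv2.INTER_CUBIC))
im=eyes.grab_frame("wrist"); cv2.imwrite("pics/wrist9.png",cv2.resize(im[140:320,180:390,::-1],(700,600),interpolation=cv2.INTER_CUBIC))
E
python3 k.py
```

```text
12.9 [-3.70106292  1.01652132  7.50559805] height -0.002170706855239347 lateral [ 0.00151687 -0.00019956  0.00027149]
```

View pics/side9z.png

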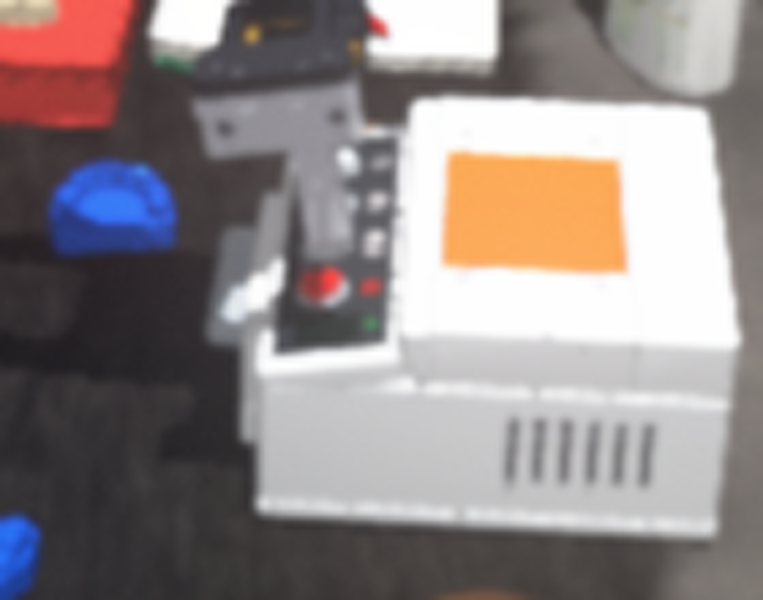

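View pics/wrist9.png

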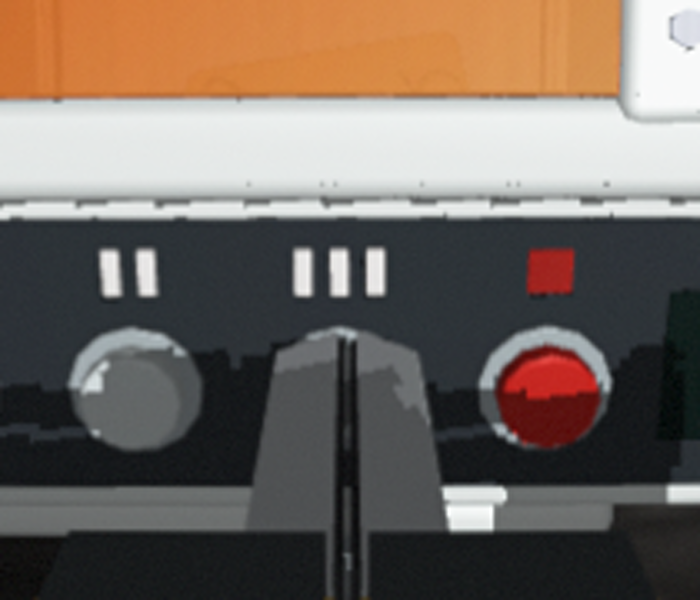

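The fingers are on the three-bar key and clear of both neighbours. The force is 7–11 N, above the 4.2 N the key needs to bottom. I'll press about 1 mm more to confirm the stop, then release.

move_arm --pt "0.003 0 -0.02 0 0 0" --pt "0.003 0 -0.02 0 0 0" --pt "0.003 0 -0.02 0 0 0"

```text
time_s: 13.2
tcp_pos: [0.6033, -0.0055, 0.097]
orientation: [-2.967, 0.001, -1.692]
ft_force: [-6.6, 0.3, 11.2]
opening: 0.0005
```

```bash
python3 k.py
```

```text
13.2 [-6.57228141  0.27535354 11.16711904] height -0.0023254505441475046 lateral [ 0.00153054 -0.00020236  0.00027402]
```

The TCP stayed put (0.15 mm for 1 mm commanded), so it is on a hard stop. The depth also agrees: a key top at z ≈ 0.101 ("roof 15 mm higher") minus 4 mm of travel. Releasing now.

move_arm --pt "-0.007 0.001 0.04 0 0 0" --pt "-0.014 0.002 0.08 0 0 0" --pt "-0.028 0.003 0.16 0 0 0" --pt "-0.05 0.006 0.3 0 0 0" --pt "-0.1 0.012 0.6 0 0 0" --pt "-0.2 0.02 1.1 0 0 0" --pt "-0.5 0.04 1.6 0 0 0" --pt "-1.0 0.1 1.9 0.05 0.4 0"

```text
time_s: 14.0
tcp_pos: [0.5538, -0.0007, 0.1936]
orientation: [-3.02, 0.001, -1.692]
ft_force: [0.6, -0.2, 0.6]
opening: 0.0001
```

move_arm --pt "-0.4 0 0.1 0.1 0.8 0" --pt "-0.8 0 0.2 0.1 0.8 0" --pt "-1.0 0 0.2 0.1 0.8 0" --pt "-1.0 0 0.2 0.1 0.8 0" --pt "-1.0 0 0.2 0.1 0.8 0"

```text
time_s: 14.5
tcp_pos: [0.5036, -0.0006, 0.2007]
orientation: [-3.134, 0.001, -1.692]
ft_force: [-0.3, -0.3, -0.4]
opening: 0.0008
```

Run:
```python
from rig import bot, eyes
from h import *
import cv2,pickle
s=bot.state();print(s["tcp_pos"],s["ft_force"],s["time_s"])
im=eyes.grab_frame("wrist"); cv2.imwrite("pics/wrist10.png",im[:,:,::-1])
c=cam(eyes.camera_info("wrist"),T_tool(s))
p=pickle.load(open("fit.pkl","rb")); ca,sa=np.cos(p[2]),np.sin(p[2])
for d in (0,.004):print(d,proj(c,[p[0]+ca*(-.134-d),p[1]+sa*(-.134-d),.071])[0])
print([proj(c,[p[0]+ca*p[3]-sa*y,p[1]+sa*p[3]+ca*y,.0995])[0].round(1) for y in (.066,.028,-.01,-.048)])
im=eyes.grab_frame("top"); cv2.imwrite("pics/top10.png",im[:,:,::-1])
```

```text
[ 0.50361163 -0.00056027  0.2007152 ] [-0.2609615  -0.34121932 -0.37504319] 14.5
0 [265.76240659 158.05238521]
0.004 [265.84470278 162.19193949]
[array([184.3,  97.8]), array([229.2,  97.2]), array([274.5,  96.7]), array([319.9,  96.5])]
```

View pics/wrist10.png

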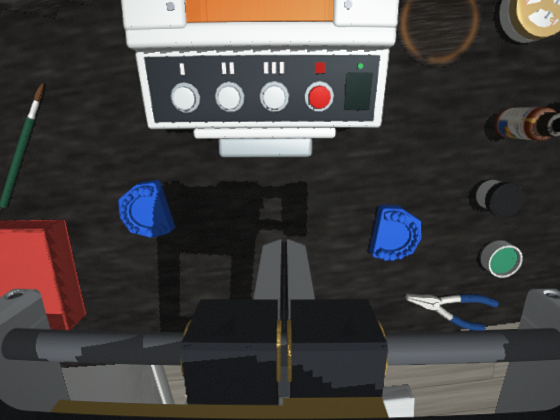

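View pics/top10.png

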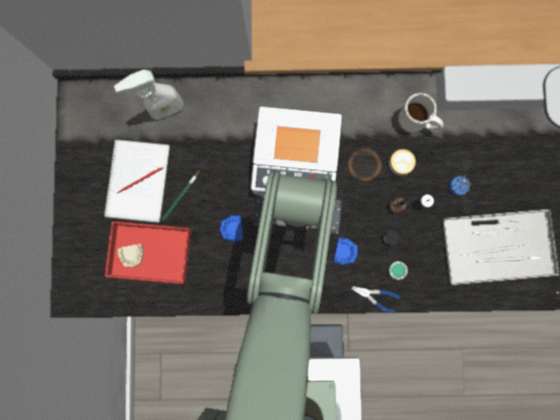

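The lip edge is at row 157–158, so the drawer is home. All four keys look alike and match their projected "up" positions, the bystanders are where they were, and the robot touches nothing. Handing in.

```bash
python3 -c "
from rig import bot
print(bot.close_job())"
```

```text
the job is handed in; nothing more can be done
None
```

I pushed the drawer home with the closed fingertips on its lip, then pressed the three-bar key fully down and let it come up. I handed the job in at about 14.6 s, and no verdict was reported.

**Drawer:** It met its hard stop with about 10 N on the wrist. In the last wrist picture the lip edge was within about 1 px of where it projects with the drawer home, which is about 1 mm.

**Key:** The press ended on a stop. A further 1 mm of commanded travel moved the fingertips only 0.15 mm, with about 13 N on the wrist. Some of that force, about 6 N, was sideways, more than a clean press square to the panel would give; I put it down to friction.

**After release:** All four keys appeared up, the listed bystanders I could see looked unmoved by eye, and the wrist force was near zero.

**Not checked:** The model is hidden inside the closed drawer. I last saw it undisturbed early in the push, and the rest of the push was slow, at about 35 mm/s or less. My first fit put the drawer 96 mm out, while the top camera alone gave about 102 mm; this did not affect the result.

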